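Isolate, tag and try the bench power unit

TASK

Make the grey bench power unit safe: throw its yellow isolator lever all the way over to off, away from the robot, then lift the red-faced tag out of the leaning rack and hang it by its eye on the unit's hook with the red face outward, towards the hook's free end, and let go. With the tag hanging there still, press the blue test button fully down and release it. Leave the other tags and everything else on the bench where they are.

Things in the scene. Friction and masses are not known exactly. Their poses are not given: they have to be found in the camera images.
- unit: Fixed grey box 160 (x) by 240 (y) by 60 mm high, front to its own -x; origin: centre of its underside, on the bench. On its top: lever block (70 x 50 x 25 mm) at y = +10 mm, blue button at y = +80, and at y = -100 a steel mast (16 mm thick, top 206 mm above the bench) whose hook points level along the unit's -y, past the box's end.
- hook_root (a point): On the hook's round bar (8 mm thick) just off the mast, 200 mm above the bench, on the bar's axis. Hook outward direction = from hook_root to hook_mid = the unit's -y.
- hook_mid (a point): On the axis of the hook's level bar, 35 mm outward from hook_root: a good place for the tag to hang.
- hook_tip (a point): Axis end of the hook's upturned tip, 67 mm outward from hook_root and 9 mm higher; the metal reaches 4 mm beyond it (13 mm above the bar's axis). The level bar runs to 60 mm from hook_root.
- isolator (a joint): Isolator lever angle, rad: 0 = on, leaning to the unit's -x (front); 1.0 = off, leaning to the unit's +x (end stop). It stays where it is left and needs about 1 N at the ball. It starts at 0 to 0.25.
- isolator_tip (a point): Centre of the lever's yellow ball (26 mm). Pivot: along the unit's y axis, at x = 0, y = +10 mm in its frame, 82 mm above the bench. The ball, 80 mm from it, stands 38 mm to the unit's -x at 0 rad (152 mm above the bench), at 162 mm in mid swing, and 38 mm to the +x at 1.0 rad.
- test (a joint): Blue push button, m: 0 = up, 0.006 = fully down; springs back; fully down takes about 5 N.
- test_top (a point): Centre of the blue button's flat top (28 mm across), 78 mm above the bench when up; it is pressed straight down.
- rack: Fixed aluminium rack on a 150 (x) by 250 (y) mm base; origin: centre of its underside. Three slots, 75 mm apart along its y, hold tags leaning 30 degrees from upright, tops towards the rack's -x. Measured along the tag, the front lip and side fences are 24 mm high, the plate behind its back 60 mm. A tag slides out along its own +z.
- tag_red: Loose rigid tag, about 80 g. Origin: centre of its bottom edge; z up the tag, y across, x out of the red face (white barred ring; back plain grey); in the rack x points up and to the rack's +x. Card 56 wide, 6 thick, z 0 to 62 mm; eye 26 wide, z 62 to 82, peaking at z = 95 (hung, the bar's axis is at z = 89); black grip tab 34 wide (y), 10 thick (x), z 96 to 136.
- tag_red_grip (a point): On the red tag's grip tab, mid-thickness, 121 mm up the tag (15 mm below its top edge): with the TCP here, the fingertips stay above the eye.
- tag_blue: same shape and frame as tag_red but with a blue face; standing in another slot of the rack; leave it there
- tag_yellow: same shape and frame as tag_red but with a yellow face; standing in another slot of the rack; leave it there
- multimeter: Yellow and black handheld meter lying flat, 80 by 160 by 36 mm; origin under its centre; bystander.
- mug: Blue mug, 80 mm across, 90 mm high; origin under its centre; bystander.
- solder_spool: White spool standing on end, 56 mm across, 44 mm high; origin under its centre; bystander.
- screwdriver: Green-handled screwdriver lying down, 200 mm long along its x, 26 mm thick; origin under its middle; bystander.
- parts_tray: Blue divided tray, 140 by 100 by 35 mm; origin under its centre; bystander.

How it is judged:
By the outcome, as a careful person would: the job done as asked, in the order asked, and still so for the second after the job is handed in, with the robot touching nothing.
It also fails if it takes over 64 s, if anything falls off the work surface, if the arm or the gripper's body presses on something with over 40 N, if the wrist force passes 120 N, or if a joint passes its speed limit or range.

ROBOT

A 7-joint arm with a two-finger parallel gripper is mounted at the origin on the work surface. World frame = base frame: x ahead of the robot, y to its left, z up, the work surface at z = 0. Lengths are in m, angles in rad, forces in N, time in s.
With the tool pointing down it reaches from about 0.425 to 0.925 m from the base axis. Payload 6.8 kg.
Tool frame: the origin (TCP) lies between the finger pads, 19 mm behind the fingertips; this is the grasp point; z points along the fingers, y is the line along which they close (so a half turn about z gives the same grasp; the last joint's range is limited). The gripper opens to 85 mm and grips with 20 to 120 N. Pads are 22 mm wide; open, the fingers measure 114 mm over their backs; the gripper's body (76 mm by 85 mm) begins 54 mm behind the grasp point. The pads swing forward as they close: fully open they stand 13 mm farther back than shut.
Start: joints at [1.086, 0.477, 0.022, 1.555, -0.011, 1.109, -0.083], TCP at [0.248, -0.628, 0.25] pointing down, gripper open.
Joint ranges: [-2.96, 2.96], [-0.34, 2.1], [-1.41, 1.46], [0.24, 2.44], [-1.37, 4.51], [0.17, 1.92], [-2.96, 2.96]. Speed limits (rad/s): [2.39, 2.39, 3.14, 3.14, 3.14, 3.14, 3.14].

INTERFACE

Orientations are given as a unit quaternion [w, x, y, z].
In Python, from station import bot gives the robot as it stands.
- The arm moves only by the shell command python3 nudge.py 'ROWS' [FORCE]. ROWS is a JSON list of rows, 1 to 20 of them, each an object with the fields pos (a list: dx, dy, dz in m), yaw (a turn about the tool's z in rad), jaw (the opening from 0.0 (shut) to 1.0 (fully open)); a field left out counts as zero (the opening has to be given); each row shifts and turns the commanded pose from where the row before left it, along the tool's axes as they then stand; what a row does not reach is not made up. A row lasts 1/10 s, in which the tool goes at most 0.05 m and 0.15 rad, less where a joint would pass 70% of its speed; a pose out of reach is approached as far as the arm can. The fingers move at their own pace and stop on an object; FORCE is the grip in N (left out, the last holds). Time passes only in rows, so rows that do not move let the fingers close. It prints the time, the measured TCP pose, the force, the opening and the grip force at its end. Input that does not fit is refused with a message, and nothing moves.
- bot.get_obs(): the state, without advancing time (a new reading comes with each control period).
- bot.read_camera(name): name is "side" or "top"; returns the picture (384x512x3 uint8, blue, green, red); there is no depth.
- bot.camera_info(name): a dict with "vertical_fov" (degrees; the focal length in pixels is half the picture's height over the tangent of half this angle, whatever the lens; pixels are square), "cx", "cy" (the principal point, pixels), "view" (4x4, takes a point from world to camera coordinates). Camera axes: x right, y up, looking along -z (the intrinsics and any distortion apply to the point x, -y, -z); pixel columns grow to the right and rows downward; lengths in m; the calibration is good to about 2 mm. A picture is of the moment at which its call begins. camera_info takes no time and is no camera call.
- bot.hand_in(): hands the job in; it is judged then, once.
The state is a dict: "t": time; "q": joint angles; "joint_vel": joint speeds; "joint_torque": joint torques, N m; "eef_pos": TCP position; "tool_rot": TCP orientation; "contact_force": force on the tool from outside, world axes, zero at the start; "torque": the same for the moment, N m; "gripper_width": opening from 0.0 (shut) to 1.0 (fully open); "grasp_force": force on a finger pad.
Only numpy, scipy, OpenCV 4.12 (cv2) and the standard library are available. Lean on these libraries where they do the work, as an engineer would, in place of code of your own. Each camera call takes 0.05 s, during which the arm holds its last target. There are 200 camera calls.

## Working session

There is one attempt and no reset: what is moved stays moved. The work goes in short steps, Python scripts to look and compute and a shell command to move; the robot and the scene stay as the last step left them, time stands still between calls to the robot, and variables do not carry over. Pictures are saved under pics/ and viewed, at most 10 in all, crops included, and the job is handed in when it is done.

```bash
ls; mkdir -p pics
python3 - <<'E'
from station import bot
import cv2
for n in("side","top"):
    cv2.imwrite(f"pics/{n}0.png",bot.read_camera(n)); i=bot.camera_info(n); print(n,{k:(v.tolist() if hasattr(v,'tolist') else v) for k,v in i.items()})
print(bot.get_obs())
E
```

```text
nudge.py
pics
station.py
side {'vertical_fov': 50.62611315349947, 'cx': 251.83868243766835, 'cy': 196.70579358913918, 'view': [[0.9982498276194113, -0.05885715584085684, 0.0057547253749596445, -0.5739937009352035], [0.04241766597261442, 0.7804201690494748, 0.6238149576230321, -0.05462120924307047], [-0.04120707792663559, -0.6224790718948829, 0.7815508824009052, -1.249379056044947], [0.0, 0.0, 0.0, 1.0]]}
top {'vertical_fov': 44.08917157176599, 'cx': 263.5746028101955, 'cy': 189.47445021588933, 'view': [[-0.05478108087900569, -0.9984773620161758, -0.006480024610016265, -0.033838976010683024], [0.9710114133591962, -0.054784181352007036, 0.23267042914768288, -0.6144893238077813], [-0.2326711591579505, 0.006453759742117891, 0.972534051168023, -1.265458339660818], [0.0, 0.0, 0.0, 1.0]]}
{'t': 0.1, 'q': array([ 1.08591564,  0.47773923,  0.02235324,  1.55633904, -0.01148678,
        1.1092962 , -0.08309648]), 'joint_vel': array([ 6.56141906e-05, -3.42868203e-03,  1.37497200e-03,  5.09264645e-04,
       -1.68125581e-04,  2.09743790e-03,  1.09772408e-03]), 'joint_torque': array([ 4.39952171e-03, -5.97762179e+01,  1.61375228e+00, -2.81953168e+01,
        1.28240604e-02,  5.06943179e-03, -3.52064212e-06]), 'eef_pos': array([ 0.2481522 , -0.62719648,  0.24911422]), 'tool_rot': array([-7.96415661e-04,  9.82304736e-01,  1.87287808e-01, -2.21779819e-04]), 'contact_force': array([0.11955571, 0.83643822, 0.7229943 ]), 'torque': array([ 0.00086024, -0.04611402, -0.00981184]), 'grasp_force': 0.0, 'gripper_width': 0.9973983090440236}
```

View pics/side0.png

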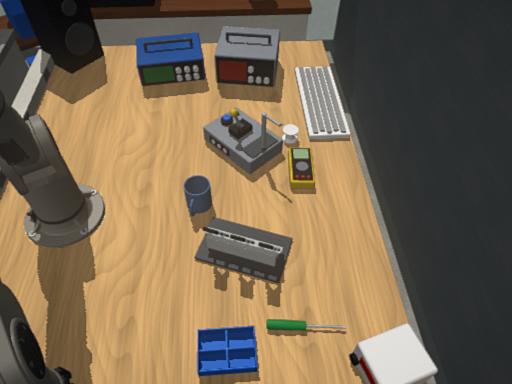

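View pics/top0.png

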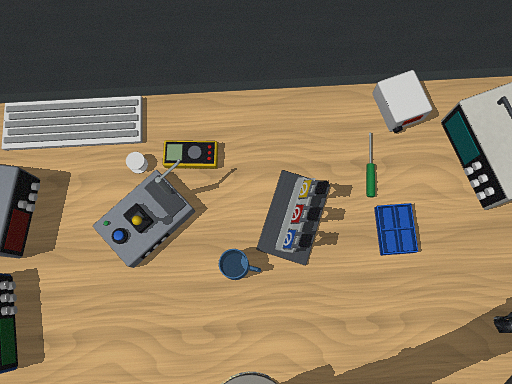

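The side view shows the unit at (243,140), the rack at (245,250), the mug at (198,195) and the meter at (301,168). In the top view the unit is at (145,220), blue button (120,236), yellow ball (137,220) and red tag (297,213), with its black tab at about (312,213). Next I'll enlarge these areas.

Run:
```python
import cv2,numpy as np
t=cv2.imread("pics/top0.png");s=cv2.imread("pics/side0.png")
r=lambda im,x,y,w,h:cv2.resize(im[y:y+h,x:x+w],(400,300),interpolation=cv2.INTER_CUBIC)
# scale 400/w
a=np.vstack([np.hstack([r(t,90,150,120,90+0),r(t,250,165,100,75)]),np.hstack([r(s,200,95,100,75),r(s,195,215,100,75)])])
cv2.imwrite("pics/crop1.png",a)
```

```text
(no output)
```

View pics/crop1.png

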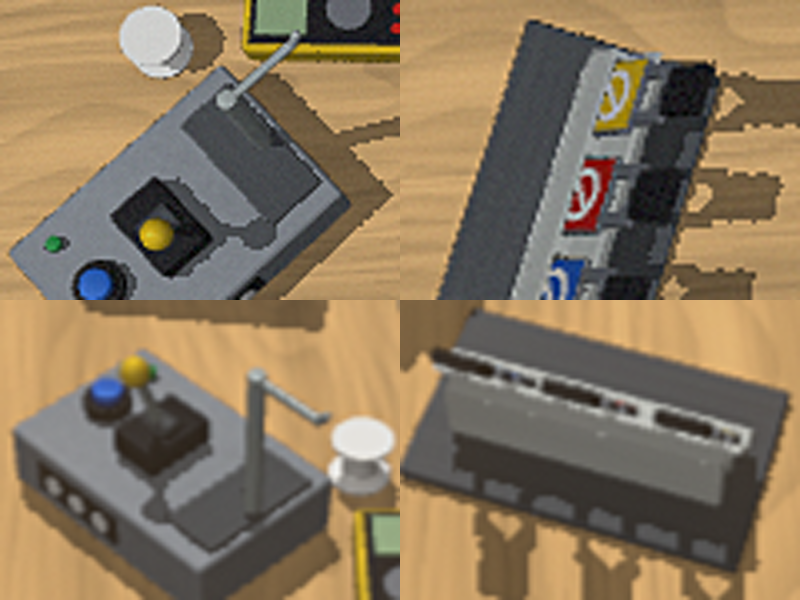

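```bash
cat > h.py <<'E'
from station import bot
import cv2,numpy as np
np.set_printoptions(precision=4,suppress=True)
I={n:bot.camera_info(n) for n in("side","top")}
def ray(n,p):
    i=I[n];V=np.array(i["view"]);f=192/np.tan(np.radians(i["vertical_fov"])/2)
    d=V[:3,:3].T@np.array([(p[0]-i["cx"])/f,-(p[1]-i["cy"])/f,-1]);return -V[:3,:3].T@V[:3,3],d/np.linalg.norm(d)
def plane(n,p,z):
    o,d=ray(n,p);return o+d*(z-o[2])/d[2]
def tri(pt,ps):
    (a,u),(b,v)=ray("top",pt),ray("side",ps)
    s=np.linalg.lstsq(np.c_[u,-v],b-a,rcond=None)[0];P,Q=a+u*s[0],b+v*s[1];return (P+Q)/2,np.linalg.norm(P-Q)
def proj(n,P):
    i=I[n];V=np.array(i["view"]);f=192/np.tan(np.radians(i["vertical_fov"])/2);c=V[:3,:3]@P+V[:3,3]
    return np.array([i["cx"]-f*c[0]/c[2],i["cy"]+f*c[1]/c[2]])
def blobs(im,lo,hi,box,amin=8):
    x,y,w,h=box;m=cv2.inRange(cv2.cvtColor(im,cv2.COLOR_BGR2HSV)[y:y+h,x:x+w],lo,hi)
    n,_,st,c=cv2.connectedComponentsWithStats(m);return [(c[k]+[x,y],st[k][:4]+[x,y,0,0],st[k][4]) for k in range(1,n) if st[k][4]>=amin]
E
cat > m.py <<'E'
from h import *
t=cv2.imread("pics/top0.png");s=cv2.imread("pics/side0.png")
T=(90,150,120,120);S=(200,95,100,80)
for nm,lo,hi in(("blue",(100,120,90),(125,255,255)),("yel",(20,120,90),(35,255,255))):
    print(nm,[b for b in blobs(t,lo,hi,T)],[b for b in blobs(s,lo,hi,S)])
print("tabs top",blobs(t,(0,0,0),(179,255,48),(295,170,45,85),20))
print("tabs side",blobs(s,(0,0,0),(179,255,55),(200,222,85,30),5))
for k in("red","blue"):pass
print("red",blobs(t,(170,120,80),(179,255,255),(270,165,60,90)),blobs(t,(0,150,80),(8,255,255),(270,165,60,90)))
print("mast",plane("top",(157.8,179.4),.206),tri((157.8,179.4),(264.3,114)))
print("tip",plane("top",(179.1,160.8),.209),tri((179.1,160.8),(280.5,124.2)))
print([plane("top",p,.06) for p in((156.6,170.4),(195,211),(93,225.6))])
E
python3 m.py
```

```text
blue [(array([117.7821, 234.859 ]), array([113, 230,  10,  10]), np.int32(78))] [(array([226.1081, 117.3514]), array([223, 115,   8,   6]), np.int32(37))]
yel [(array([166.    , 161.4306]), array([162, 150,  13,  18]), np.int32(72)), (array([192.4641, 165.5304]), array([176, 163,  34,   6]), np.int32(181)), (array([136.1408, 219.9859]), array([132, 216,  10,   9]), np.int32(71))] [(array([233.    , 112.4091]), array([230, 109,   7,   8]), np.int32(44)), (array([290.3805, 159.7434]), array([288, 147,  12,  28]), np.int32(113))]
tabs top [(array([312.6108, 215.5823]), array([295, 181,  35,  71]), np.int32(668))]
tabs side [(array([211.0345, 230.6897]), array([204, 228,  14,   6]), np.int32(29)), (array([237.6552, 238.    ]), array([231, 236,  14,   5]), np.int32(29)), (array([265.7241, 245.6552]), array([259, 243,  14,   6]), np.int32(29))]
red [] [(array([298.3898, 212.9322]), array([291, 205,  13,  18]), np.int32(59)), (array([296.5, 211. ]), array([296, 209,   2,   5]), np.int32(10))]
mast [0.6212 0.2007 0.206 ] (array([0.6237, 0.2024, 0.1986]), np.float64(0.0008442854083125069))
tip [0.6667 0.1452 0.209 ] (array([0.6678, 0.1459, 0.2053]), np.float64(5.460837418071136e-05))
[array([0.6884, 0.2366, 0.06  ]), array([0.5632, 0.1285, 0.06  ]), array([0.5376, 0.4152, 0.06  ])]
```

```bash
cat > m2.py <<'E'
from h import *
t=cv2.imread("pics/top0.png");s=cv2.imread("pics/side0.png")
b=plane("top",(117.8,234.9),.078);print("button",b,tri((117.8,234.9),(226.1,117.4)))
ball,e=tri((136.1,220),(233,112.4));print("ball",ball,e)
m=np.array([.6212,.2007,.206]);d=(m-b)[:2];print("btn-mast",np.linalg.norm(d),d/np.linalg.norm(d))
for pt,ps in(((321,214),(237.7,238)),):print("tab end",tri(pt,ps))
v=cv2.cvtColor(t,cv2.COLOR_BGR2HSV)[...,2];print(v[184:250:2,296:330:1])
for i,th in enumerate((24,30,36)):print(th,[(c,st,a) for c,st,a in blobs(t,(0,0,0),(179,255,th),(295,175,45,75),20)])
E
python3 -c "
import numpy;numpy.set_printoptions(linewidth=250,threshold=100000)
exec(open('m2.py').read())"
```

```text
button [0.5046 0.3397 0.078 ] (array([0.5047, 0.341 , 0.0733]), np.float64(0.0011894324322221314))
ball [0.5289 0.2691 0.1539] 0.00043538441531150766
btn-mast 0.18143468354747716 [ 0.6428 -0.766 ]
tab end (array([ 0.5224, -0.2131,  0.1503]), np.float64(0.007540612963175768))
[[149 139 143 140 141 157 141 165 158 165 194 145 157 166 111  75  50  49  68  81  89  32  27  36  34  29  27  32  17  35  22  34  39  63]
 [148 141 142 143 144 163 193 156 155 155 201 165 157 139  94 105 177 128 119  85  42  27  20  29  20  28  32  31  32  32  25  31  44  45]
 [143 144 142 140 166  77 187 167 154 156 206 161 171 107  85 131 157 115  97  50  24  30  39  31  17  21  31  19  34  16  31  82  73  83]
 [140 141 138 159 132 154 166 187 137 192 167 167 100  90  94 172 114 105  89  44  25  29  25  29  32  26  23  34  25  23  66  78  51  97]
 [138 138 142 168 157 155 154 190 207 168 156 138 113 109 123 114  87  85  72  27  24  22  37  29  27  24  24  36  25  39  80  61 117 105]
 [141 141 162  84 190 197 196 166 156 157 167 101  83  86  89  84  86  87 100 108  59  33  36  45  45  46  52  56  50  50  40  97
[... 3657 characters left out ...]
  55  42  48  86  83  79  75  79  98 189 184 182 180 182 178 180 178 179 179 179 179 183 181 180 178 179]]
24 [(array([322.8 , 182.65]), array([318, 181,  10,   5]), np.int32(20)), (array([320.1, 191.5]), array([315, 188,  10,   6]), np.int32(20))]
30 [(array([320.8764, 187.573 ]), array([315, 181,  13,  13]), np.int32(89)), (array([313.08, 213.61]), array([307, 207,  14,  14]), np.int32(100)), (array([304.8021, 240.1458]), array([299, 234,  13,  13]), np.int32(96))]
36 [(array([321.2677, 187.315 ]), array([315, 181,  14,  14]), np.int32(127)), (array([313.4184, 213.3759]), array([307, 207,  14,  14]), np.int32(141)), (array([305.1397, 240.1838]), array([299, 234,  13,  14]), np.int32(136))]
```

```bash
cat > m3.py <<'E'
from h import *
P=[tri(np.add(a,(3.5,1.1)),b) for a,b in(((321,187.4),(265.6,245.7)),((313.3,213.5),(237.7,238)),((305,240.2),(211,230.6)))]
for p in P:print(p)
P=np.array([p for p,_ in P]);d=P[0]-P[2];print(np.linalg.norm(d)/2,d/np.linalg.norm(d))
# rack base corners (top view)
for z in (0,.008,.015):print([plane("top",p,z)[:2] for p in((282.5,170),(257.5,247.5),(307,264.5))])
for z in(.13,.14,.15):print(z,plane("top",(316.8,214.6),z),plane("side",(237.7,238),z))
E
python3 m3.py
python3 - <<'E'
from h import *
z=.008
print("side base",[plane("side",p,z)[:2] for p in((292.5,238),(212.5,218),(280,282.5),(195.5,258.7))])
print("top base",[plane("top",p,z)[:2] for p in((282.5,170),(257.5,247.5),(307,264.5))])
t=cv2.imread("pics/top0.png");s=cv2.imread("pics/side0.png")
r=lambda im,x,y,w,h:cv2.resize(im[y:y+h,x:x+w],(400,300),interpolation=cv2.INTER_NEAREST)
q=np.vstack([np.hstack([r(s,225,228,40,30),r(s,195,215,100,75)]),np.hstack([r(t,295,198,40,30),r(t,255,165,120,90)])])
q[..., :]=np.clip(q.astype(float)*1.5,0,255)
cv2.imwrite("pics/crop2.png",q)
E
```

```text
side base [array([ 0.6869, -0.129 ]), array([ 0.4525, -0.044 ]), array([ 0.6356, -0.2693]), array([ 0.4048, -0.1827])]
top base [array([ 0.6836, -0.1281]), array([ 0.4566, -0.0415]), array([ 0.4004, -0.1799])]
```

View pics/crop2.png

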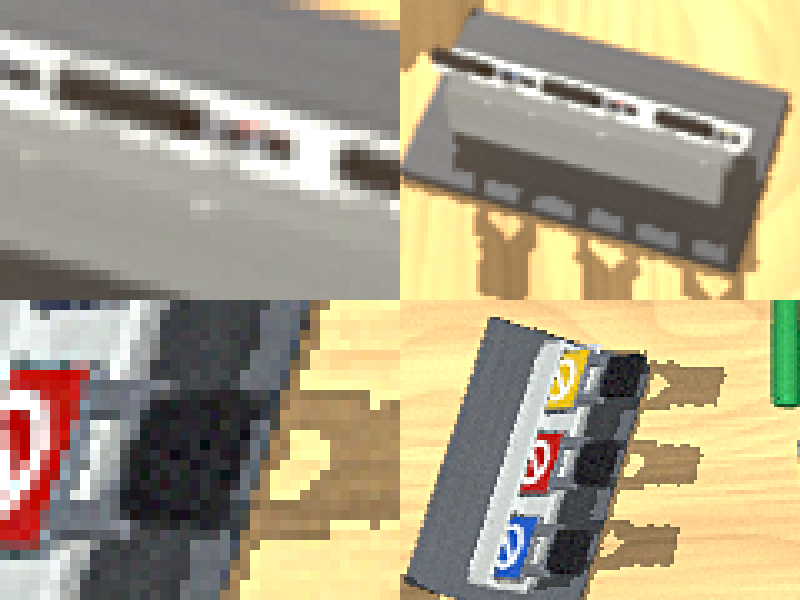

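Crop 2 shows the red tab's end face at about (238,238) in the side view, and the tab at about (313,213) in the top view. Both fit a middle slot with a 75 mm pitch. The unit geometry checks out too: button to mast is 181 mm against 180 mm given. I'll turn the tool to the unit's axes and shut the gripper.

```bash
cat > go.py <<'E'
import sys
from h import *
from scipy.spatial.transform import Rotation as R
o=bot.get_obs();w,x,y,z=o["tool_rot"];M=R.from_quat([x,y,z,w]).as_matrix();p=o["eef_pos"]
U0=np.array([.5564,.2779]);ux=np.array([.766,.643]);uy=np.array([-.643,.766])
yaw=np.degrees(np.arctan2(M[1,0],M[0,0]))
d=p[:2]-U0;print("t",o["t"],"p",p,"yaw",yaw,"q",o["q"],"unit xy",d@ux,d@uy,"F",o["contact_force"],"g",o["gripper_width"],o["grasp_force"])
if len(sys.argv)>1:
    a=[float(v) for v in sys.argv[2:]]
    T=np.array([*(U0+ux*a[0]+uy*a[1]),a[2]]) if sys.argv[1]=="u" else np.array(a[:3])
    D=T-p;print("target",T,"delta tool now",M.T@D)
    if len(a)>3:
        b=(yaw-a[3]+180)%360-180;print("turn",np.radians(b),"delta after turn",(M@R.from_euler('z',b,degrees=True).as_matrix()).T@D)
E
python3 nudge.py '[{"yaw":-0.11,"jaw":0},{"yaw":-0.11,"jaw":0},{"yaw":-0.1,"jaw":0},{"jaw":0}]' 40
python3 go.py u -0.085 0.01 0.22 40; python3 go.py w .50 -.33 .25
```

```text
t: 0.5
eef_pos: [0.2482, -0.6274, 0.2495]
tool_rot: [-0.0, 0.94, 0.342, 0.0]
contact_force: [-0.7, 0.4, 0.4]
gripper_width: 0.332
grasp_force: 0.0
t 0.5 p [ 0.2482 -0.6274  0.2495] yaw 39.966856864203514 q [ 1.1347  0.4787 -0.0468  1.5521  0.0238  1.1123  0.2094] unit xy -0.8182163988254777 -0.4952706950941861 F [-0.687   0.3684  0.439 ] g 0.33211078490098905 0.0
target [0.4849 0.2309 0.22  ] delta tool now [ 0.7327 -0.5058  0.0302]
turn -0.0005784568440841496 delta after turn [ 0.733  -0.5053  0.0302]
t 0.5 p [ 0.2482 -0.6274  0.2495] yaw 39.966856864203514 q [ 1.1347  0.4787 -0.0468  1.5521  0.0238  1.1123  0.2094] unit xy -0.8182163988254777 -0.4952706950941861 F [-0.687   0.3684  0.439 ] g 0.33211078490098905 0.0
target [ 0.5  -0.33  0.25] delta tool now [ 0.384  -0.0662 -0.0003]
```

```bash
python3 nudge.py '[{"pos":[0.032,-0.0055,0],"jaw":0},{"pos":[0.032,-0.0055,0],"jaw":0},{"pos":[0.032,-0.0055,0],"jaw":0},{"pos":[0.032,-0.0055,0],"jaw":0},{"pos":[0.032,-0.0055,0],"jaw":0},{"pos":[0.032,-0.0055,0],"jaw":0},{"pos":[0.032,-0.0055,0],"jaw":0},{"pos":[0.032,-0.0055,0],"jaw":0},{"pos":[0.032,-0.0055,0],"jaw":0},{"pos":[0.032,-0.0055,0],"jaw":0},{"pos":[0.032,-0.0055,0],"jaw":0},{"pos":[0.032,-0.0055,0],"jaw":0}]'
python3 nudge.py '[{"pos":[0.0218,-0.0275,0],"jaw":0},{"pos":[0.0218,-0.0275,0],"jaw":0},{"pos":[0.0218,-0.0275,0],"jaw":0},{"pos":[0.0218,-0.0275,0],"jaw":0},{"pos":[0.0218,-0.0275,0],"jaw":0},{"pos":[0.0218,-0.0275,0],"jaw":0},{"pos":[0.0218,-0.0275,0],"jaw":0},{"pos":[0.0218,-0.0275,0],"jaw":0},{"pos":[0.0218,-0.0275,0],"jaw":0},{"pos":[0.0218,-0.0275,0],"jaw":0},{"pos":[0.0218,-0.0275,0],"jaw":0},{"pos":[0.0218,-0.0275,0],"jaw":0},{"pos":[0.0218,-0.0275,0],"jaw":0},{"pos":[0.0218,-0.0275,0],"jaw":0},{"pos":[0.0218,-0.0275,0],"jaw":0},{"pos":[0.0218,-0.0275,0],"jaw":0},{"jaw":0},{"jaw":0}]'
python3 go.py u -0.085 0.01 0.159 40
```

```text
t: 1.7
eef_pos: [0.5011, -0.3295, 0.2498]
tool_rot: [-0.0, 0.94, 0.34, -0.0]
contact_force: [0.8, -0.6, -0.1]
gripper_width: 0.001
grasp_force: 0.0
t: 3.5
eef_pos: [0.4853, 0.2313, 0.2497]
tool_rot: [-0.0, 0.94, 0.341, -0.0]
contact_force: [0.2, -0.1, -0.3]
gripper_width: 0.003
grasp_force: 0.0
t 3.5 p [0.4853 0.2313 0.2497] yaw 39.912911466893604 q [-0.1457  0.2942 -0.4987  1.8573  0.1622  1.0307 -1.5843] unit xy -0.08447741236419487 0.010030386835585117 F [ 0.2258 -0.143  -0.283 ] g 0.0033624740242127905 0.0
target [0.4849 0.2309 0.159 ] delta tool now [-0.0005  0.0001  0.0907]
turn -0.0015199816434386948 delta after turn [-0.0005  0.0001  0.0907]
```

```bash
python3 nudge.py '[{"pos":[0,0,0.03],"jaw":0},{"pos":[0,0,0.03],"jaw":0},{"pos":[0,0,0.03],"jaw":0},{"jaw":0},{"pos":[0.015,0,0],"jaw":0},{"pos":[0.012,0,0],"jaw":0},{"pos":[0.01,0,0],"jaw":0},{"pos":[0.01,0,0],"jaw":0},{"pos":[0.01,0,0],"jaw":0},{"pos":[0.01,0,0],"jaw":0},{"pos":[0.01,0,0],"jaw":0}]'
python3 nudge.py '[{"pos":[0.008,0,0],"jaw":0},{"pos":[0.008,0,0],"jaw":0},{"pos":[0.003,0,0],"jaw":0},{"pos":[0.003,0,0],"jaw":0},{"jaw":0}]'; python3 go.py
```

```text
t: 4.6
eef_pos: [0.5453, 0.2806, 0.16]
tool_rot: [0.0, 0.94, 0.341, -0.0]
contact_force: [-0.1, -0.9, -0.7]
gripper_width: 0.004
grasp_force: 0.5
t: 5.1
eef_pos: [0.5602, 0.2932, 0.1595]
tool_rot: [0.001, 0.94, 0.341, -0.002]
contact_force: [-5.4, -3.9, 2.2]
gripper_width: -0.001
grasp_force: 2.9
t 5.1 p [0.5602 0.2932 0.1595] yaw 39.91749221129706 q [-0.2572  0.542  -0.4439  1.7163  0.2761  0.9502 -1.6824] unit xy 0.012732961780184392 0.00925288451932242 F [-5.4177 -3.931   2.2226] g -0.0012188871938340836 2.93605450540781
```

```bash
python3 nudge.py '[{"pos":[0.002,0,0],"jaw":0},{"pos":[0.002,0,0],"jaw":0},{"jaw":0}]'; python3 go.py
python3 nudge.py '[{"pos":[-0.01,0,0],"jaw":0},{"pos":[-0.02,0,0],"jaw":0},{"pos":[-0.03,0,0],"jaw":0},{"pos":[0,0,-0.03],"jaw":0},{"pos":[0,0,-0.03],"jaw":0},{"pos":[0,0,-0.03],"jaw":0.6},{"jaw":0.6}]'
python3 go.py w .5267 -.1975 .25 69.3
python3 - <<'E'
from h import *
s=bot.read_camera("side");t=bot.read_camera("top");cv2.imwrite("pics/s1.png",s);cv2.imwrite("pics/t1.png",t)
a=blobs(t,(20,120,90),(35,255,255),(100,190,70,60));b=blobs(s,(20,120,90),(35,255,255),(210,95,60,60));print(a,b)
if a and b:P,e=tri(a[0][0],b[0][0]);d=P[:2]-[.5564,.2779];print(P,e,d@[.766,.643],d@[-.643,.766])
E
```

```text
t: 5.4
eef_pos: [0.5606, 0.2935, 0.1593]
tool_rot: [0.002, 0.94, 0.341, -0.005]
contact_force: [-13.5, -9.9, 10.7]
gripper_width: -0.001
grasp_force: 8.8
t 5.4 p [0.5606 0.2935 0.1593] yaw 39.89840024315507 q [-0.2598  0.5461 -0.4427  1.7097  0.2763  0.9601 -1.683 ] unit xy 0.01324005628440186 0.009204996326268094 F [-13.5449  -9.8818  10.6632] g -0.0006669746689537455 8.815179169178009
t: 6.1
eef_pos: [0.5209, 0.2599, 0.2549]
tool_rot: [-0.001, 0.94, 0.341, 0.005]
contact_force: [-0.1, 0.1, 0.6]
gripper_width: 0.332
grasp_force: 0.0
t 6.1 p [0.5209 0.2599 0.2549] yaw 39.91370315945795 q [-0.1828  0.3582 -0.4901  1.7583  0.1917  1.0628 -1.6129] unit xy -0.03877533016919242 0.009104153085777148 F [-0.1102  0.1061  0.5793] g 0.33199911386199255 0.0
target [ 0.5267 -0.1975  0.25  ] delta tool now [-0.2891  0.3546  0.0029]
turn -0.512887634835866 delta after turn [-0.4259  0.1671  0.0029]
[] [(array([248.0426, 104.3191]), array([245, 101,   7,   8]), np.int32(47))]
```

```bash
python3 nudge.py '[{"yaw":-0.128,"jaw":0.6},{"yaw":-0.128,"jaw":0.6},{"yaw":-0.128,"jaw":0.6},{"yaw":-0.129,"jaw":0.6},{"pos":[-0.0355,0.0139,0],"jaw":0.6},{"pos":[-0.0355,0.0139,0],"jaw":0.6},{"pos":[-0.0355,0.0139,0],"jaw":0.6},{"pos":[-0.0355,0.0139,0],"jaw":0.6},{"pos":[-0.0355,0.0139,0],"jaw":0.6},{"pos":[-0.0355,0.0139,0],"jaw":0.6},{"pos":[-0.0355,0.0139,0],"jaw":0.6},{"pos":[-0.0355,0.0139,0],"jaw":0.6},{"pos":[-0.0355,0.0139,0],"jaw":0.6},{"pos":[-0.0355,0.0139,0],"jaw":0.6},{"pos":[-0.0355,0.0139,0],"jaw":0.6},{"pos":[-0.0355,0.0139,0],"jaw":0.6},{"jaw":0.6},{"jaw":0.6}]'
python3 go.py w .5267 -.1975 .18 69.3
python3 - <<'E'
from h import *
s=bot.read_camera("side");t=bot.read_camera("top")
r=lambda im,x,y,w,h:cv2.resize(im[y:y+h,x:x+w],(400,300),interpolation=cv2.INTER_CUBIC)
cv2.imwrite("pics/c3.png",np.hstack([r(s,195,165,120,90),r(t,250,165,100,75)]))
print(proj("side",bot.get_obs()["eef_pos"]),proj("top",bot.get_obs()["eef_pos"]))
E
```

```text
t: 8.0
eef_pos: [0.5234, -0.1999, 0.2486]
tool_rot: [-0.001, 0.823, 0.568, -0.001]
contact_force: [0.5, 1.0, 0.3]
gripper_width: 0.597
grasp_force: 0.0
t 8.0 p [ 0.5234 -0.1999  0.2486] yaw 69.18784294795964 q [ 0.5768  0.3207 -0.3977  1.812   0.1415  1.0388 -0.2383] unit xy -0.33247482430912345 -0.34475188374761917 F [0.5005 0.9978 0.279 ] g 0.5971305646715085 0.0
target [ 0.5267 -0.1975  0.18  ] delta tool now [0.0034 0.0024 0.0686]
turn -0.0019575098374346477 delta after turn [0.0034 0.0024 0.0686]
[235.7277 209.9915] [318.6758 204.718 ]
```

View pics/c3.png

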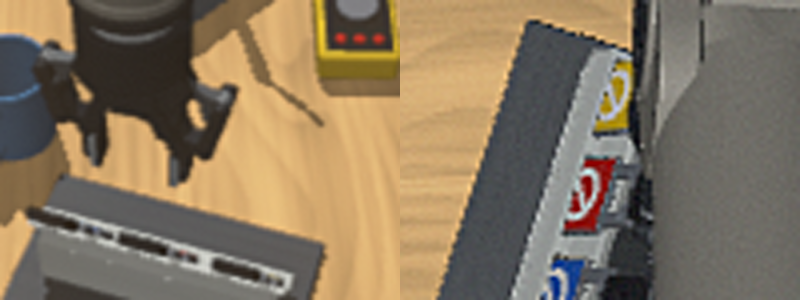

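The fingertips at side pixels (224,214) and (248,220) straddle the middle tab, and their midpoint matches the projected TCP column. I'll descend and grip.

```bash
python3 nudge.py '[{"pos":[0.0034,0.0024,0],"jaw":0.6},{"pos":[0,0,0.03],"jaw":0.6},{"pos":[0,0,0.03],"jaw":0.6},{"pos":[0,0,0.025],"jaw":0.6},{"pos":[0,0,0.02],"jaw":0.6},{"pos":[0,0,0.02],"jaw":0.6},{"jaw":0.6}]'; python3 go.py
python3 nudge.py '[{"jaw":0.3},{"jaw":0.3},{"jaw":0.3},{"jaw":0.2},{"jaw":0.2},{"jaw":0.2}]' 50; python3 go.py
```

```text
t: 8.8
eef_pos: [0.5262, -0.1949, 0.1226]
tool_rot: [-0.002, 0.822, 0.57, -0.001]
contact_force: [-0.4, 0.6, -0.6]
gripper_width: 0.6
grasp_force: 0.0
t 8.8 p [ 0.5262 -0.1949  0.1226] yaw 69.44699545668314 q [ 0.5315  0.4759 -0.3657  1.9167  0.2302  0.7945 -0.3189] unit xy -0.32712658678270135 -0.34280030049462734 F [-0.3994  0.6051 -0.6412] g 0.5996640005290544 0.0
t: 9.4
eef_pos: [0.5278, -0.1969, 0.1253]
tool_rot: [0.0, 0.823, 0.569, 0.0]
contact_force: [-1.1, -0.1, -1.1]
gripper_width: 0.465
grasp_force: 50.4
t 9.4 p [ 0.5278 -0.1969  0.1253] yaw 69.30828778848989 q [ 0.5336  0.4726 -0.3654  1.914   0.23    0.7949 -0.3183] unit xy -0.32721414101044705 -0.3453336522333189 F [-1.1366 -0.1493 -1.1096] g 0.4648391333119869 50.38720428943634
```

```bash
python3 nudge.py '[{"pos":[-0.005,0,-0.0087],"jaw":0.2},{"pos":[-0.005,0,-0.0087],"jaw":0.2},{"pos":[-0.005,0,-0.0087],"jaw":0.2},{"pos":[-0.005,0,-0.0087],"jaw":0.2},{"jaw":0.2}]'; python3 go.py
python3 nudge.py '[{"pos":[-0.01,0,-0.0173],"jaw":0.2},{"pos":[-0.01,0,-0.0173],"jaw":0.2},{"pos":[-0.01,0,-0.0173],"jaw":0.2},{"pos":[-0.005,0,-0.0087],"jaw":0.2},{"pos":[0,0,-0.03],"jaw":0.2},{"pos":[0,0,-0.03],"jaw":0.2},{"pos":[0,0,-0.03],"jaw":0.2},{"jaw":0.2}]'; python3 go.py
python3 - <<'E'
from h import *
s=bot.read_camera("side");t=bot.read_camera("top")
r=lambda im,x,y,w,h:cv2.resize(im[y:y+h,x:x+w],(400,300),interpolation=cv2.INTER_CUBIC)
cv2.imwrite("pics/c4.png",np.hstack([r(s,170,145,160,120),r(t,240,145,120,90)]))
E
```

```text
t: 9.9
eef_pos: [0.521, -0.2172, 0.1615]
tool_rot: [0.001, 0.823, 0.568, 0.001]
contact_force: [-0.3, 0.1, -0.6]
gripper_width: 0.468
grasp_force: 50.4
t 9.9 p [ 0.521  -0.2172  0.1615] yaw 69.21047767726597 q [ 0.5807  0.4243 -0.3746  1.8877  0.2009  0.8632 -0.2574] unit xy -0.34543329063116796 -0.35646007217766107 F [-0.3147  0.0744 -0.6362] g 0.46791418856442096 50.4477596282959
t: 10.7
eef_pos: [0.5103, -0.2486, 0.3145]
tool_rot: [0.003, 0.823, 0.569, 0.002]
contact_force: [1.1, -0.1, -0.8]
gripper_width: 0.47
grasp_force: 50.6
t 10.7 p [ 0.5103 -0.2486  0.3145] yaw 69.3270101346719 q [ 0.6646  0.2688 -0.3917  1.7224  0.1115  1.165  -0.1186] unit xy -0.37384483275351693 -0.37364253214906884 F [ 1.0859 -0.08   -0.821 ] g 0.4703859890651824 50.626625418663025
```

View pics/c4.png

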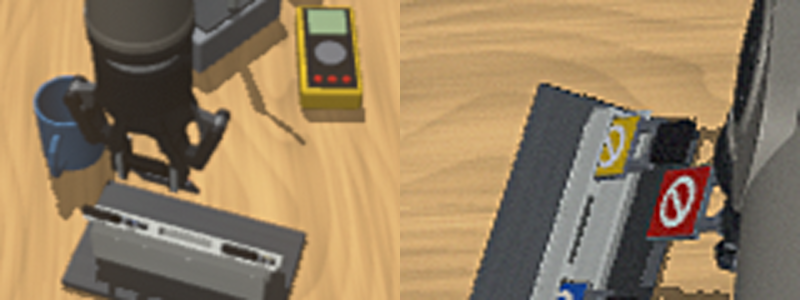

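The red tag is out and held. Its face is visible at about (323,206) in the top view, while blue and yellow stay in the rack. I'll measure its lean in the grip from the projections.

Run:
```python
from h import *
t=bot.read_camera("top");h=cv2.cvtColor(t,cv2.COLOR_BGR2HSV)
m=cv2.inRange(h,(0,130,80),(8,255,255))|cv2.inRange(h,(172,130,80),(179,255,255))
m[:,:300]=0;m[:,360:]=0;m[:185]=0;m[240:]=0
c=cv2.convexHull(np.argwhere(m)[:,::-1].astype(np.int32).reshape(-1,1,2));M=cv2.moments(c);q,=[cv2.approxPolyDP(c,2.5,True)[:,0]]
print("centroid",M['m10']/M['m00'],M['m01']/M['m00'],q.tolist(),cv2.minAreaRect(c))
p=bot.get_obs()["eef_pos"];a=np.radians(69.3);ex=np.array([np.cos(a),np.sin(a),0]);ey=np.array([-np.sin(a),np.cos(a),0])
for th in(20,25,30,35,40):
    r=np.radians(th);u=-np.sin(r)*ex+np.array([0,0,np.cos(r)]);n=np.cos(r)*ex+np.array([0,0,np.sin(r)])
    f=lambda z,y:proj("top",p+(z-121e-3)*u+y*ey+.003*n)
    print(th,f(.031,0),[f(z,y) for z in(0,.062) for y in(-.028,.028)])
```

```text
centroid 323.02334630350197 205.59922178988327 [[332, 195], [327, 214], [314, 216], [319, 197]] ((323.0000305175781, 205.5), (12.63716983795166, 25.136981964111328), 15.945395469665527)
20 [325.4688 207.9822] [array([323.0734, 198.6557]), array([316.9632, 219.4311]), array([334.3158, 196.0738]), array([328.0135, 217.8899])]
25 [322.8244 206.8666] [array([319.5963, 197.1747]), array([313.4324, 217.9947]), array([332.5805, 195.3071]), array([326.2493, 217.1495])]
30 [320.3172 205.7337] [array([316.2888, 195.6609]), array([310.0682, 216.5402]), array([330.9457, 194.5269]), array([324.5843, 216.4033])]
35 [317.9636 204.59  ] [array([313.1711, 194.1225]), array([306.8912, 215.0753]), array([329.4229, 193.7382]), array([323.0302, 215.6562])]
40 [315.7796 203.4426] [array([310.2634, 192.5678]), array([303.9218, 213.6084]), array([328.0228, 192.9464]), array([321.598 , 214.9132])]
```

Its lean in the grip is about 25° (red card corners at (319,197), (314,216), (332,195) and (327,214)). Now I'll turn the red face towards the hook's outward direction.

```bash
python3 nudge.py '[{"yaw":0.13,"jaw":0.2},{"yaw":0.13,"jaw":0.2},{"yaw":0.13,"jaw":0.2},{"yaw":0.13,"jaw":0.2},{"yaw":0.13,"jaw":0.2},{"yaw":0.13,"jaw":0.2},{"yaw":0.13,"jaw":0.2},{"yaw":0.13,"jaw":0.2},{"yaw":0.13,"jaw":0.2},{"yaw":0.13,"jaw":0.2},{"yaw":0.13,"jaw":0.2},{"yaw":0.13,"jaw":0.2},{"yaw":0.13,"jaw":0.2},{"yaw":0.13,"jaw":0.2},{"yaw":0.13,"jaw":0.2},{"yaw":0.13,"jaw":0.2},{"jaw":0.2}]'
python3 go.py u 0 -0.218 0.31 -50
```

```text
t: 12.55
eef_pos: [0.5074, -0.2479, 0.3085]
tool_rot: [0.0, 0.907, -0.422, -0.002]
contact_force: [-0.9, -0.2, -0.6]
gripper_width: 0.466
grasp_force: 50.6
t 12.55 p [ 0.5074 -0.2479  0.3085] yaw -49.914711316895485 q [ 0.4194  0.25   -0.0913  1.7461  0.0248  1.1499 -2.1213] unit xy -0.3756092934617457 -0.3712689603169851 F [-0.8889 -0.1811 -0.6457] g 0.4661288474994989 50.616576075553894
target [0.6966 0.1109 0.31  ] delta tool now [-0.1527 -0.3758 -0.0017]
turn 0.0014885683348639773 delta after turn [-0.1533 -0.3755 -0.0017]
```

```bash
python3 nudge.py '[{"pos":[-0.011,-0.0268,0],"jaw":0.2},{"pos":[-0.011,-0.0268,0],"jaw":0.2},{"pos":[-0.011,-0.0268,0],"jaw":0.2},{"pos":[-0.011,-0.0268,0],"jaw":0.2},{"pos":[-0.011,-0.0268,0],"jaw":0.2},{"pos":[-0.011,-0.0268,0],"jaw":0.2},{"pos":[-0.011,-0.0268,0],"jaw":0.2},{"pos":[-0.011,-0.0268,0],"jaw":0.2},{"pos":[-0.011,-0.0268,0],"jaw":0.2},{"pos":[-0.011,-0.0268,0],"jaw":0.2},{"pos":[-0.011,-0.0268,0],"jaw":0.2},{"pos":[-0.011,-0.0268,0],"jaw":0.2},{"pos":[-0.011,-0.0268,0],"jaw":0.2},{"pos":[-0.011,-0.0268,0],"jaw":0.2},{"jaw":0.2},{"jaw":0.2}]'
python3 go.py u 0 -0.174 0.27 -50
python3 - <<'E'
from h import *
s=bot.read_camera("side");t=bot.read_camera("top")
r=lambda im,x,y,w,h:cv2.resize(im[y:y+h,x:x+w],(400,300),interpolation=cv2.INTER_CUBIC)
cv2.imwrite("pics/c5.png",np.hstack([r(s,235,80,100,75),r(t,130,110,120,90)]))
E
```

```text
t: 14.15
eef_pos: [0.6953, 0.1119, 0.3087]
tool_rot: [0.001, 0.908, -0.42, -0.001]
contact_force: [-0.1, -0.3, -0.2]
gripper_width: 0.469
grasp_force: 50.6
t 14.15 p [0.6953 0.1119 0.3087] yaw -49.62333579362876 q [-0.1002  0.4986 -0.2242  1.3911  0.1113  1.2668 -2.7684] unit xy -0.0003437506898075482 -0.2164183922954242 F [-0.1317 -0.3134 -0.1888] g 0.4693911536057524 50.64739286899567
target [0.6683 0.1446 0.27  ] delta tool now [-0.0423 -0.0007  0.0388]
turn 0.006574030575589386 delta after turn [-0.0423 -0.0004  0.0388]
```

View pics/c5.png

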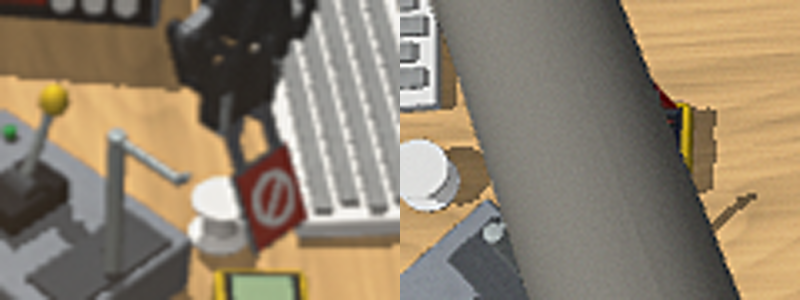

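The side view shows the red face outward, its card around (270,195) in the crop, with the hook tip at (281,124) full-frame and the lever over to off. Next I'll compare the predicted and measured card corners.

```bash
cat > chk.py <<'E'
from h import *
from scipy.optimize import least_squares
s=bot.read_camera("side");h=cv2.cvtColor(s,cv2.COLOR_BGR2HSV)
m=cv2.inRange(h,(0,110,60),(8,255,255))|cv2.inRange(h,(172,110,60),(179,255,255))
B=np.zeros_like(m);B[95:170,265:330]=1;m*=B
c=cv2.convexHull(np.argwhere(m)[:,::-1].astype(np.int32).reshape(-1,1,2));q=cv2.approxPolyDP(c,3,True)[:,0];print(q.tolist())
o=bot.get_obs();p=o["eef_pos"];a=np.radians(-50);ex=np.array([np.cos(a),np.sin(a),0]);ey=np.array([-np.sin(a),np.cos(a),0])
def pr(th,zg=.121,dy=0):
    r=np.radians(th);u=-np.sin(r)*ex+np.array([0,0,np.cos(r)]);n=np.cos(r)*ex+np.array([0,0,np.sin(r)])
    return [proj("side",p+(z-zg)*u+(y+dy)*ey+.003*n) for z in(0,.062) for y in(-.028,.028)]
for th in(20,25,30):print(th,pr(th))
if len(q)==4:
    P=np.array(pr(25));Q=np.array([q[np.argmin(np.linalg.norm(q-x,axis=1))] for x in P])
    f=least_squares(lambda v:(np.array(pr(v[0],v[1]/1e3,v[2]/1e3))-Q).ravel(),[25,121,0]);print("lean,zgrip,dy",f.x,np.sqrt(2*f.cost/8))
for n,y,z in(("root",-.108,.2),("mid",-.143,.2),("tip",-.175,.209)):
    P=np.array([.5564-.643*y*-1*-1,0,z]);P[:2]=np.array([.5564,.2779])+y*np.array([-.643,.766]);print(n,P,proj("side",P),proj("top",P))
E
python3 chk.py
```

```text
[[300, 142], [295, 124], [306, 117], [310, 135]]
20 [array([295.5716, 146.5882]), array([308.6317, 137.3581]), array([291.8337, 127.4898]), array([305.3817, 118.3726])]
25 [array([298.2073, 147.2528]), array([311.2986, 137.9487]), array([293.1333, 127.7161]), array([306.6991, 118.5636])]
30 [array([300.7999, 147.6412]), array([313.9289, 138.2641]), array([294.3983, 127.7968]), array([307.9854, 118.6101])]
lean,zgrip,dy [ 20.8829 116.4949   9.9725] 1.3306990574997068
root [0.6258 0.1952 0.2   ] [265.0668 115.2118] [160.4598 178.139 ]
mid [0.6483 0.1684 0.2   ] [273.2073 120.7823] [170.8357 169.1306]
tip [0.6689 0.1438 0.209 ] [281.0226 123.6947] [179.6199 159.9431]
```

```bash
cat >> chk.py <<'E'
x0,y0,k=262,80,11
im=cv2.resize(s[y0:y0+54,x0:x0+72],None,fx=k,fy=k,interpolation=cv2.INTER_CUBIC);im=np.clip(im*1.4,0,255).astype(np.uint8)
mk=lambda P,col:cv2.circle(im,tuple(int(v) for v in (np.array(P)-[x0,y0]+.5)*k),5,col,2)
for P in pr(23):mk(P,(0,255,0))
r=np.radians(23);u=-np.sin(r)*ex+np.array([0,0,np.cos(r)])
for z in(.062,.082,.095,.121,.136):mk(proj("side",p+(z-.121)*u),(255,0,255))
for y in(-.017,.017):mk(proj("side",p+y*ey-[0,0,.019]),(0,255,255))
cv2.imwrite("pics/c6.png",im)
E
python3 chk.py|tail -0
```

```text
Exception ignored on flushing sys.stdout:
BrokenPipeError: [Errno 32] Broken pipe
```

View pics/c6.png

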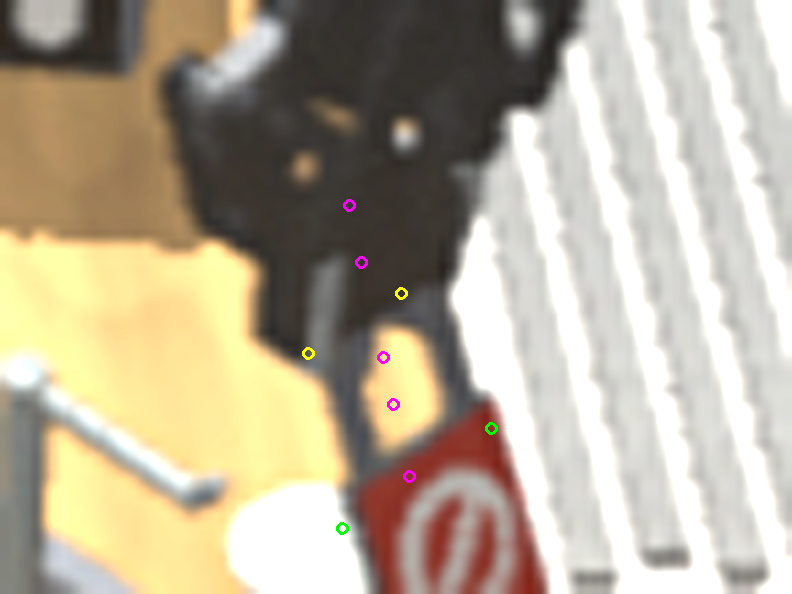

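Side crop c6 shows the eye at about (405,385), the card's top edge midpoint at about (420,443), and the hook tip at (205,490). The card sits about 30 crop px (8 mm) higher in the grip than planned, so the grip is at z≈113 mm on the tag. I've corrected the offsets and will now thread the hook.

```bash
python3 nudge.py '[{"pos":[-0.013,0.0003,0.0156],"jaw":0.2},{"pos":[-0.013,0.0003,0.0156],"jaw":0.2},{"pos":[-0.0134,0.0004,0.0155],"jaw":0.2},{"jaw":0.2}]'; python3 go.py u 0 -0.159 .2413 -50
cat > chk2.py <<'E'
import sys
from h import *
s=bot.read_camera("side");x0,y0,k=250,95,11
im=cv2.resize(s[y0:y0+54,x0:x0+72],None,fx=k,fy=k,interpolation=cv2.INTER_CUBIC);cv2.imwrite(sys.argv[1],np.clip(im*1.4,0,255).astype(np.uint8))
E
python3 chk2.py pics/c7.png
```

```text
t: 14.75
eef_pos: [0.6672, 0.1415, 0.2616]
tool_rot: [0.001, 0.907, -0.42, -0.002]
contact_force: [-0.7, -0.1, -0.6]
gripper_width: 0.47
grasp_force: 50.7
t 14.75 p [0.6672 0.1415 0.2616] yaw -49.72719688282358 q [-0.1371  0.4942 -0.236   1.5062  0.12    1.1599 -2.8331] unit xy -0.002867210041323995 -0.1757103087183136 F [-0.7418 -0.0567 -0.6106] g 0.47002910413704435 50.66267967224121
target [0.6586 0.1561 0.2413] delta tool now [-0.0166 -0.003   0.0204]
turn 0.004761312604432228 delta after turn [-0.0166 -0.0029  0.0204]
```

View pics/c7.png

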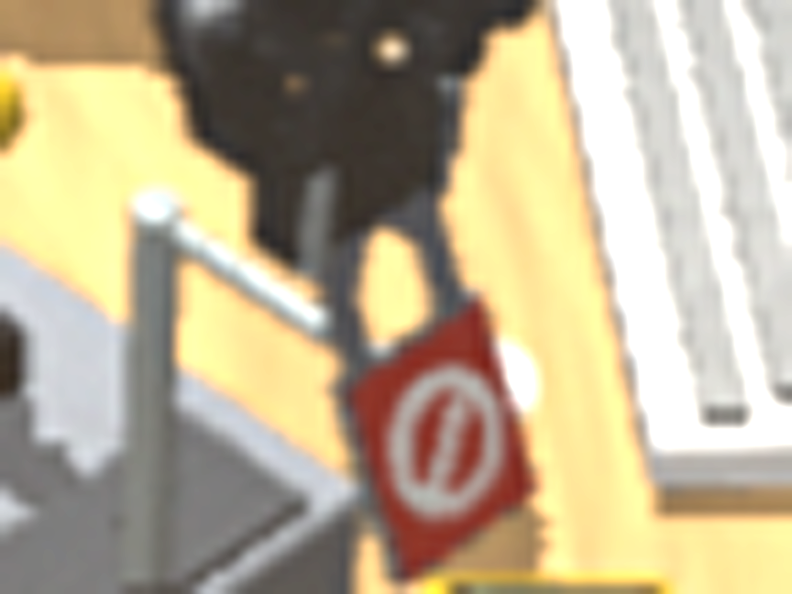

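In c7 the hook tip, expected at about (347,325), lines up with the eye after the next inward and down step, needing about 4 mm more down. Proceeding.

```bash
python3 nudge.py '[{"pos":[-0.0055,-0.0005,0.008],"jaw":0.2},{"pos":[-0.0055,-0.0005,0.008],"jaw":0.2},{"pos":[-0.0056,0,0.008],"jaw":0.2},{"jaw":0.2}]'; python3 go.py|head -1
python3 nudge.py '[{"pos":[-0.0045,0,0.0035],"jaw":0.2},{"pos":[-0.0045,0,0.0035],"jaw":0.2},{"jaw":0.2}]'; python3 go.py u 0 -.1355 .23
```

```text
t: 15.2
eef_pos: [0.6583, 0.155, 0.2382]
tool_rot: [0.001, 0.907, -0.421, -0.001]
contact_force: [-0.1, 0.3, -1.2]
gripper_width: 0.468
grasp_force: 50.7
t 15.2 p [0.6583 0.155  0.2382] yaw -49.778535742874524 q [-0.1591  0.5028 -0.2349  1.5477  0.1248  1.1084 -2.8617] unit xy -0.0009619106575223524 -0.15972810673833115 F [-0.1345  0.3013 -1.2476] g 0.4681405188744692 50.65681278705597
t: 15.5
eef_pos: [0.6532, 0.1619, 0.2323]
tool_rot: [0.0, 0.907, -0.421, -0.0]
contact_force: [0.9, 0.7, -0.3]
gripper_width: 0.47
grasp_force: 50.7
t 15.5 p [0.6532 0.1619 0.2323] yaw -49.795728170058375 q [-0.172   0.5012 -0.2327  1.5642  0.1246  1.0915 -2.8746] unit xy -0.0005053680125062798 -0.15110798099280023 F [ 0.9071  0.6655 -0.3445] g 0.4698772823984361 50.660807490348816
target [0.6435 0.1741 0.23  ] delta tool now [-0.0156 -0.0006  0.0023]
```

```bash
python3 nudge.py '[{"pos":[-0.005,0,0],"jaw":0.2},{"pos":[-0.005,0,0],"jaw":0.2},{"pos":[-0.0056,0,0],"jaw":0.2},{"jaw":0.2}]'; python3 nudge.py '[{"pos":[0,0,0.003],"jaw":0.2},{"pos":[0,0,0.003],"jaw":0.2},{"jaw":0.2}]'; python3 nudge.py '[{"pos":[0,0,0.002],"jaw":0.2},{"pos":[0,0,0.002],"jaw":0.2},{"jaw":0.2}]';python3 chk2.py pics/c8.png; python3 go.py
```

```text
t: 15.9
eef_pos: [0.6431, 0.1743, 0.2329]
tool_rot: [-0.0, 0.907, -0.421, -0.0]
contact_force: [-0.9, 0.7, -0.8]
gripper_width: 0.47
grasp_force: 50.7
t: 16.2
eef_pos: [0.6436, 0.1724, 0.226]
tool_rot: [0.0, 0.907, -0.422, -0.0]
contact_force: [0.4, 0.8, -1.8]
gripper_width: 0.466
grasp_force: 50.7
t: 16.5
eef_pos: [0.6436, 0.1728, 0.2222]
tool_rot: [0.0, 0.907, -0.422, -0.0]
contact_force: [-0.1, 0.2, -0.1]
gripper_width: 0.468
grasp_force: 50.7
t 16.55 p [0.6437 0.1728 0.2225] yaw -49.86397192309268 q [-0.1972  0.4986 -0.2237  1.5913  0.1215  1.0657 -2.8946] unit xy -0.0006767761869482386 -0.1366474043629912 F [-0.1384 -0.0723 -0.583 ] g 0.46872864787341395 50.65868675708771
```

View pics/c8.png

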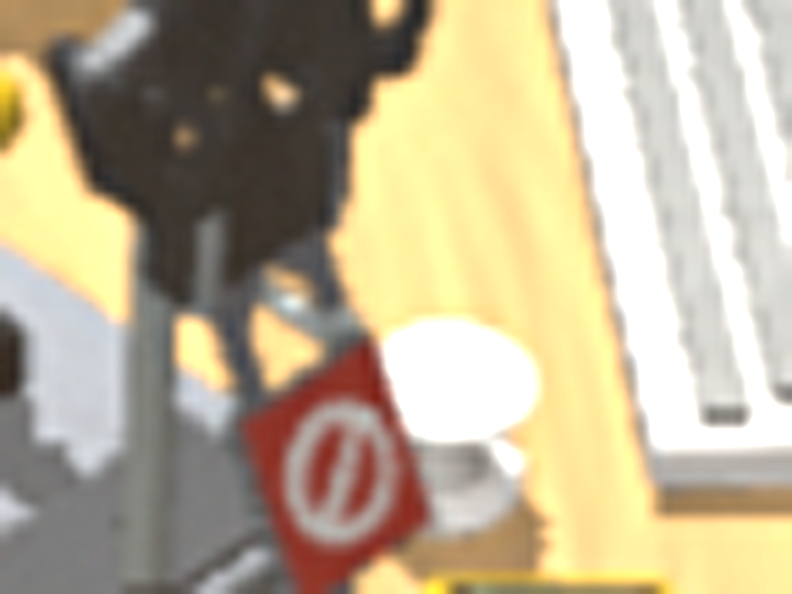

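c8 shows the hook bar passing through the eye, with the tip emerging in front at (275–355, 290–325), and the red face is outward. I'll lower in small steps until the bar takes the load.

```bash
python3 nudge.py '[{"pos":[0,0,0.002],"jaw":0.2},{"jaw":0.2}]'|sed -n '2p;4p'; python3 nudge.py '[{"pos":[0,0,0.002],"jaw":0.2},{"jaw":0.2}]'|sed -n '2p;4p';python3 nudge.py '[{"pos":[0,0,0.002],"jaw":0.2},{"jaw":0.2}]'|sed -n '2p;4p'
```

```text
eef_pos: [0.6437, 0.1729, 0.2205]
contact_force: [-0.1, -0.2, -1.1]
eef_pos: [0.6438, 0.1729, 0.2187]
contact_force: [0.0, -0.5, 0.3]
eef_pos: [0.6441, 0.1729, 0.218]
contact_force: [-2.5, -1.1, 6.8]
```

```bash
python3 nudge.py '[{"pos":[0,0,-0.001],"jaw":0.2},{"jaw":0.2}]' 20 | sed -n '2p;4p'; python3 nudge.py '[{"jaw":0.52},{"jaw":0.56},{"jaw":0.6},{"jaw":0.7},{"jaw":0.7},{"jaw":0.7},{"jaw":0.7},{"jaw":0.7},{"jaw":0.7},{"jaw":0.7}]'
cat > red.py <<'E'
from h import *
s=bot.read_camera("side");h=cv2.cvtColor(s,cv2.COLOR_BGR2HSV)
m=cv2.inRange(h,(0,110,60),(8,255,255))|cv2.inRange(h,(172,110,60),(179,255,255))
B=np.zeros_like(m);B[95:170,255:330]=1;m*=B
c=cv2.convexHull(np.argwhere(m)[:,::-1].astype(np.int32).reshape(-1,1,2));print(cv2.approxPolyDP(c,3,True)[:,0].tolist(),bot.get_obs()["t"])
U=np.array([.5564,.2779]);f=lambda x,y,z:proj("side",np.r_[U+x*np.array([.766,.643])+y*np.array([-.643,.766]),z])
for sm in(.035,.04,.045):print(sm,[f(x,-.111-sm,.2-.089+z) for z in(0,.062) for x in(-.028,.028)])
E
python3 red.py
```

```text
eef_pos: [0.644, 0.1729, 0.2183]
contact_force: [-0.7, -0.1, 4.2]
t: 18.35
eef_pos: [0.6438, 0.1729, 0.2177]
tool_rot: [0.0, 0.907, -0.422, 0.0]
contact_force: [1.1, -0.0, -0.0]
gripper_width: 0.698
grasp_force: 0.0
[[271, 148], [270, 134], [280, 127], [282, 141]] 18.4
0.035 [array([266.3114, 146.9913]), array([278.7051, 138.6044]), array([266.9981, 132.2951]), array([279.8566, 123.8677])]
0.04 [array([267.4275, 147.8095]), array([279.822, 139.393]), array([268.1594, 133.1187]), array([281.0186, 124.6602])]
0.045 [array([268.5476, 148.6306]), array([280.9427, 140.1842]), array([269.325 , 133.9453]), array([282.1848, 125.4556])]
```

The corners match a tag hanging about 45 mm out on the bar. Retreating upwards.

```bash
python3 nudge.py '[{"pos":[0,0,-0.005],"jaw":0.7},{"pos":[0,0,-0.01],"jaw":0.7},{"pos":[0,0,-0.015],"jaw":0.7},{"pos":[0,0,-0.02],"jaw":0.7},{"pos":[0,0,-0.03],"jaw":0.7},{"pos":[0,0,-0.03],"jaw":0.7},{"jaw":0.7}]' | sed -n '2p;4p';python3 red.py|head -1; python3 go.py u 0 .08 .33 40
```

```text
eef_pos: [0.646, 0.1739, 0.3347]
contact_force: [-0.3, -0.1, -0.2]
[[278, 127], [277, 138], [267, 144], [269, 132]] 19.15
t 19.15 p [0.6451 0.1735 0.332 ] yaw -49.86588222561067 q [-0.1966  0.4162 -0.2261  1.465   0.0958  1.2645 -2.8734] unit xy 0.0008298348676200051 -0.1370091679246092 F [ 0.1165 -0.5899 -0.0647] g 0.6978395409769073 0.0
target [0.505  0.3392 0.33  ] delta tool now [-0.217   0.0004  0.0015]
turn -1.5684555300463559 delta after turn [-0.0009 -0.217   0.0015]
```

```bash
python3 nudge.py '[{"yaw":-0.131,"jaw":0},{"yaw":-0.131,"jaw":0},{"yaw":-0.131,"jaw":0},{"yaw":-0.131,"jaw":0},{"yaw":-0.131,"jaw":0},{"yaw":-0.131,"jaw":0},{"yaw":-0.131,"jaw":0},{"yaw":-0.131,"jaw":0},{"yaw":-0.131,"jaw":0},{"yaw":-0.131,"jaw":0},{"yaw":-0.131,"jaw":0},{"yaw":-0.128,"jaw":0},{"jaw":0}]' 30|sed -n '2p'
python3 nudge.py '[{"pos":[0,-0.031,0],"jaw":0},{"pos":[0,-0.031,0],"jaw":0},{"pos":[0,-0.031,0],"jaw":0},{"pos":[0,-0.031,0],"jaw":0},{"pos":[0,-0.031,0],"jaw":0},{"pos":[0,-0.031,0],"jaw":0},{"pos":[0,-0.031,0],"jaw":0},{"jaw":0},{"jaw":0}]'|sed -n '2p;5p'; python3 go.py u 0 .08 .115 40
```

```text
eef_pos: [0.6435, 0.1726, 0.3272]
eef_pos: [0.5036, 0.3395, 0.3277]
gripper_width: 0.003
t 21.35 p [0.5036 0.3395 0.3277] yaw 39.98960017943188 q [-0.2343  0.3667 -0.6084  1.5966  0.2182  1.2472 -1.7541] unit xy -0.0008028946433217277 0.08112014725048397 F [ 0.3355 -0.4842  1.1944] g 0.00345997510489494 0.0
target [0.505  0.3392 0.115 ] delta tool now [0.0008 0.001  0.2127]
turn -0.0001815111105304094 delta after turn [0.0008 0.001  0.2127]
```

```bash
python3 nudge.py '[{"pos":[0,0.001,0.04],"jaw":0},{"pos":[0,0,0.04],"jaw":0},{"pos":[0,0,0.04],"jaw":0},{"pos":[0,0,0.04],"jaw":0},{"pos":[0,0,0.03],"jaw":0},{"pos":[0,0,0.02],"jaw":0},{"jaw":0},{"jaw":0}]'|sed -n '2p;4p'
python3 nudge.py '[{"pos":[0,0,0.005],"jaw":0},{"pos":[0,0,0.005],"jaw":0},{"pos":[0,0,0.004],"jaw":0},{"jaw":0}]'|sed -n '2p;4p'
python3 nudge.py '[{"pos":[0,0,0.002],"jaw":0},{"pos":[0,0,0.002],"jaw":0},{"pos":[0,0,0.002],"jaw":0},{"jaw":0}]'|sed -n '2p;4p'
```

```text
eef_pos: [0.5057, 0.3375, 0.1179]
contact_force: [0.5, -0.6, 0.8]
eef_pos: [0.5047, 0.338, 0.1034]
contact_force: [0.6, -0.0, 0.0]
eef_pos: [0.505, 0.3385, 0.0978]
contact_force: [-0.4, -1.5, 2.9]
```

```bash
python3 nudge.py '[{"pos":[0,0,0.002],"jaw":0},{"pos":[0,0,0.002],"jaw":0},{"jaw":0}]'|sed -n '2p;4p'
python3 nudge.py '[{"pos":[0,0,0.002],"jaw":0},{"pos":[0,0,0.001],"jaw":0},{"jaw":0}]'|sed -n '2p;4p'
python3 nudge.py '[{"pos":[0,0,0.001],"jaw":0},{"pos":[0,0,0.001],"jaw":0},{"jaw":0}]'|sed -n '2p;4p'
```

```text
eef_pos: [0.505, 0.3385, 0.0947]
contact_force: [-2.5, -1.8, 10.9]
eef_pos: [0.5051, 0.3386, 0.0943]
contact_force: [-8.1, -7.7, 32.2]
eef_pos: [0.5052, 0.3387, 0.094]
contact_force: [-12.5, -12.1, 46.0]
```

The button is on its hard stop: about 6 mm of travel, then the force rises steeply. I'll release, retreat and verify.

```bash
python3 nudge.py '[{"pos":[0,0,-0.004],"jaw":0},{"pos":[0,0,-0.01],"jaw":0},{"pos":[0,0,-0.02],"jaw":0},{"pos":[0,0,-0.04],"jaw":0},{"pos":[0,0,-0.04],"jaw":0},{"pos":[0,0,-0.04],"jaw":0},{"pos":[0,0,-0.04],"jaw":0},{"jaw":0},{"jaw":0}]'|sed -n '2p;4p'
python3 nudge.py '[{"pos":[-0.03,0,0],"jaw":0},{"pos":[-0.03,0,0],"jaw":0},{"pos":[-0.03,0,0],"jaw":0},{"pos":[-0.03,0,0],"jaw":0},{"jaw":0},{"jaw":0},{"jaw":0},{"jaw":0},{"jaw":0},{"jaw":0}]'|sed -n '1,4p'
python3 red.py|head -1
python3 - <<'E'
from h import *
t=bot.read_camera("top");s=bot.read_camera("side")
a=blobs(t,(20,120,90),(35,255,255),(100,190,70,60));b=blobs(s,(20,120,90),(35,255,255),(210,95,60,40));print(a,b)
U=np.array([.5564,.2779]);f=lambda x,y,z,n:proj(n,np.r_[U+x*np.array([.766,.643])+y*np.array([-.643,.766]),z])
print("ball off expected",f(.038,.01,.152,"top"),f(.038,.01,.152,"side"))
print("btn",blobs(t,(100,120,90),(125,255,255),(100,215,40,40)))
s0=cv2.imread("pics/side0.png");t0=cv2.imread("pics/top0.png")
for n,i,j in(("s",s,s0),("t",t,t0)):
    m=(cv2.absdiff(i,j).max(2)>60).astype(np.uint8);k,_,st,c=cv2.connectedComponentsWithStats(cv2.morphologyEx(m,cv2.MORPH_OPEN,np.ones((2,2),np.uint8)));print(n,[(st[q].tolist()) for q in range(1,k) if st[q][4]>8])
E
```

```text
eef_pos: [0.5051, 0.3383, 0.2832]
contact_force: [0.0, 0.0, -0.4]
t: 25.75
eef_pos: [0.4132, 0.2614, 0.2825]
tool_rot: [-0.0, 0.94, 0.342, -0.0]
contact_force: [-0.7, -0.1, -0.4]
[[279, 127], [278, 138], [268, 146], [269, 133]] 25.8
[(array([120.3288, 202.2877]), array([116, 198,  10,  10]), np.int32(73))] [(array([248.0426, 104.3191]), array([245, 101,   7,   8]), np.int32(47))]
ball off expected [120.965  202.2974] [247.8318 104.3089]
btn [(array([117.859, 234.859]), array([113, 230,  10,  10]), np.int32(78))]
s [[0, 0, 7, 3, 18], [0, 4, 7, 13, 59], [174, 27, 30, 35, 640], [175, 35, 5, 6, 22], [0, 45, 6, 8, 30], [185, 67, 5, 6, 27], [194, 66, 5, 7, 29], [206, 67, 3, 6, 15], [195, 74, 5, 6, 26], [13, 76, 25, 43, 509], [195, 82, 4, 7, 25], [246, 103, 7, 12, 53], [27, 106, 38, 51, 495], [269, 108, 12, 33, 275], [231, 110, 8, 12, 54], [251, 136, 6, 5, 23], [237, 144, 6, 8, 33], [277, 180, 11, 13, 102], [8, 182, 11, 12, 54], [212, 186, 25, 37, 485], [275, 192, 15, 14, 76], [286, 192, 4, 6, 18], [232, 236, 14, 7, 53], [39, 248, 4, 29, 82], [90, 253, 6, 21, 79], [84, 263, 132, 121, 7026], [219, 269, 7, 5, 23], [240, 276, 16, 24, 242], [0, 279, 79, 105, 4638], [39, 289, 6, 10, 32]]
t [[162, 159, 4, 4, 12], [165, 164, 11, 9, 56], [215, 171, 16, 6, 52], [203, 173, 19, 13, 125], [220, 173, 21, 15, 119], [117, 199, 10, 9, 72], [293, 205, 15, 25, 142], [41, 208, 184, 176, 10462], [322, 208, 24, 15, 241], [129, 211, 6, 5, 18], [295, 211, 4, 4, 12], [133, 217, 9, 9, 66], [160, 216, 14, 10, 86], [286, 216, 5, 10, 28], [208, 226, 56, 40, 776], [283, 227, 6, 10, 32], [316, 236, 6, 7, 25], [279, 238, 6, 9, 27], [286, 239, 6, 8, 26], [34, 241, 6, 7, 16], [310, 245, 202, 139, 10723], [35, 249, 6, 6, 14], [288, 251, 5, 2, 10], [31, 254, 7, 4, 23], [42, 269, 8, 2, 16], [365, 277, 5, 4, 12], [59, 284, 15, 7, 64], [74, 298, 12, 7, 46], [409, 313, 5, 6, 14], [299, 367, 25, 11, 106], [506, 377, 6, 7, 22]]
```

```bash
python3 - <<'E'
from h import *
I2={"top":bot.read_camera("top"),"side":bot.read_camera("side")}
I0={n:cv2.imread(f"pics/{n}0.png") for n in I2}
for nm,n,lo,hi,bx in(("blue tag","top",(100,130,80),(125,255,255),(275,225,35,30)),("yel tag","top",(20,130,80),(35,255,255),(290,170,30,30)),("mug","side",(95,60,40),(125,255,255),(180,170,32,50)),("mug","top",(95,60,40),(125,255,255),(212,240,52,45)),("meter","side",(20,130,80),(35,255,255),(282,145,40,50)),("tabs","top",(0,0,0),(179,255,30),(295,175,45,75))):
    for J in(I0,I2):print(nm,[(c.round(1).tolist(),int(a)) for c,_,a in blobs(J[n],lo,hi,bx,12)])
E
python3 red.py|head -1
```

```text
blue tag [([290.4, 238.6], 68)]
blue tag []
yel tag [([305.9, 188.7], 65), ([304.2, 186.3], 12)]
yel tag [([305.9, 188.7], 65), ([304.2, 186.3], 12)]
mug [([199.2, 188.4], 97), ([190.8, 203.3], 34)]
mug [([202.2, 178.1], 16), ([193.9, 192.5], 62), ([190.7, 203.7], 38)]
mug [([234.9, 264.2], 780)]
mug [([234.9, 264.2], 778)]
meter [([300.3, 173.1], 436)]
meter [([300.2, 173.1], 434)]
tabs [([320.9, 187.6], 89), ([313.1, 213.6], 100), ([304.8, 240.1], 96)]
tabs [([322.8, 184.8], 48), ([318.4, 191.1], 29), ([304.3, 240.6], 95)]
[[279, 127], [278, 138], [268, 146], [269, 133]] 26.05
```

Run:
```python
from h import *
t=bot.read_camera("top");t0=cv2.imread("pics/top0.png")
for J in(t0,t):
    print([(c.round(1).tolist(),int(a)) for c,_,a in blobs(J,(100,90,25),(130,255,255),(275,225,35,30),12)], J[238,284:298].tolist()[::3], J[250,262:275:4].tolist())
s=bot.read_camera("side");s0=cv2.imread("pics/side0.png")
for J in(s0,s):print([(c.round(1).tolist(),int(a)) for c,_,a in blobs(J,(0,0,0),(179,255,55),(200,222,85,30),5)])
```

```text
[([290.2, 238.9], 74), ([288.3, 236.2], 14)] [[157, 162, 160], [177, 191, 197], [151, 145, 146], [120, 55, 18], [164, 170, 164]] [[81, 70, 67], [81, 76, 73], [74, 72, 66], [76, 71, 67]]
[([290.3, 238.8], 78), ([288.5, 236.8], 13)] [[119, 122, 121], [97, 101, 105], [105, 92, 88], [83, 32, 2], [126, 126, 124]] [[51, 50, 46], [56, 55, 50], [55, 53, 49], [51, 47, 48]]
[([211.0, 230.7], 29), ([237.7, 238.0], 29), ([265.7, 245.7], 29)]
[([211.0, 230.6], 29), ([265.9, 245.8], 28)]
```

The blue tag was only in shadow and hasn't moved. Everything else is in place and the red tag hangs still.

```bash
python3 -c "
from station import bot
print(bot.hand_in())"
```

```text
the job is handed in; nothing more can be done
None
```

The job is handed in, with the isolator thrown off, the red tag hanging still on the hook with its red face outward, and the test button pressed to its stop (the last push reached about 46 N at the closed fingertips) and released. In the final images the blue and yellow tags, the mug and the meter had not moved; I did not check the spool, screwdriver and tray individually.

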